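Third hand: hold a heat sink against its transistors for screwing

TASK

Stand the black finned heat sink on the bed of the assembly jig between the guide rails, its flat back towards the two transistors, slide it up to them under the raised gauge foot and take the gripper away from it; then push the red gauge button down to its stop, so that the sprung brass foot rests on the heat sink and shows that it sits flat. Finally press the heat sink from its fin side against the transistors until the red pointer of their sprung carrier is in the middle of the green band (a steady push of about 10 N), and finish while holding it there, so that a colleague can drive the screws from behind. Do not crush the transistors by pushing the carrier hard against the back plate, and leave the other things on the bench where they are.

Things in the scene. Friction and masses are not known exactly. Their poses are not given: they have to be found in the camera images.
- jig: Assembly jig fixed to the bench: aluminium base 192 x 120 mm, its top (the bed) 10 mm above the bench. Origin on the bench under it, midway across; +x is the pressing direction, from the bare loading end (x -100 mm) to the grey back plate (x 32 to 40, top at z 48); base ends at x 92. y across, z up. Transistor faces at x 10. Two gauge posts, 9 mm thick, top z 90, at x 58, y +-40
- load_bed (a point): Point on the bed at jig x -64 mm, y 0, z 10 (axes as the jig's): the bare place to set the heat sink down, clear of the gauge arm above
- rails (a point): Point midway between the two black guide rails at jig x -17, y 0, on the bed. The rails are 8 mm high, 7 mm thick, run from jig x -42 to 8 mm, and stand 54 mm apart inside; their ends flare outwards from x -42 to -62
- heatsink: Loose black heat sink, 40 to 70 g, on end, fins upright: 36 mm high, 50 wide, 25 deep. Origin at the centre of its flat back face, 18 mm above its foot. Own x up, own y along the width, own z from the back out through the fins (tips at z 25 mm). Loaded, own z is along the jig's -x; origin at jig y 0, z 28, and x 10 when it touches the transistors. Grip it across the width
- carrier (a joint): Travel (m) of the aluminium carrier with the two transistors along the jig's +x: 0 at rest, hard stop at 0.011. Springs push back with 1.4 N at 0 and 1.4 N more per mm. Its red pointer, on the jig's +y side, moves over a white scale; the green band is 0.0035 to 0.0085, its middle 0.006 (10 N)
- transistors: The two black power transistors with steel tabs on the carrier, 10 mm wide, at jig y +-14, z 18 to 40, facing the loading end; they move with the carrier. Origin and axes as the jig's when the carrier is at rest. More than 24 N from the heat sink crushes them
- gauge_slide (a joint): How far (m) the blue gauge bridge with its arm and red button is pushed down its posts: 0 raised, 0.018 on the bottom stop; starts at 0 to 0.003. Slides down with 3 to 5 N and stays where left. The arm, 18 mm wide, reaches over the bed from the bridge to jig x -7; raised, it lies at z 68 to 79, and down 18 mm lower. The bridge: jig x 48 to 68, y +-52
- gauge_button (a point): Centre of the top of the red push button, 28 mm diameter, on the gauge bridge, at jig x 58, y 0; z 94 mm when fully raised, 76 mm when down; it moves with the bridge
- gauge_foot (a joint): How far (m) the sprung brass foot (12 mm diameter, jig x 2, y 0) is pushed up into the gauge arm: 0 free, at most 0.014. Underside at jig z 54 mm with the gauge raised, 36 with it down and the foot free. With the gauge down on a heat sink that stands flat on the bed (top at z 46) it reads 0.010, and pushes down with 1.7 N
- small_transformer: the black square mains transformer with a yellow coil face, loose, stands beside the work; leave it alone. Origin at the centre of its underside
- screw_pot: the aluminium pot of screws, loose, stands beside the work; leave it alone. Origin at the centre of its underside
- flux_tin: the flux tin with the red lid label, loose, stands beside the work; leave it alone. Origin at the centre of its underside
- relay: the small blue relay, loose, stands beside the work; leave it alone. Origin at the centre of its underside
Mind the look-alikes: they are no part of the job. Leave any orange look-alike of the heatsink alone.

How it is judged:
By the outcome, as a careful person would: the job done as asked, in the order asked, and still so for the second after the job is handed in, while the arm keeps its last pose, push and grip.
It also fails if it takes over 66 s, if anything falls off the work surface, if the arm or the gripper's body presses on something with over 40 N, if the wrist force passes 120 N, or if a joint passes its speed limit or range.

ROBOT

A 6-joint arm with a two-finger parallel gripper is mounted at the origin on a cart in front of the work surface, level with it; the furniture and walls round the work are solid. World frame = base frame: x ahead of the robot, y to its left, z up, the work surface at z = 0. Lengths are in m, angles in rad, forces in N, time in s.
With the tool pointing down it reaches from about 0.375 to 0.975 m from the base axis. Payload 3.8 kg.
Tool frame: the origin (TCP) lies midway between the tips of the shut fingers; the grasp point (between the pads) lies 19 mm behind it; z points along the fingers, y is the line along which they close (so a half turn about z gives the same grasp; the last joint's range is limited). The gripper opens to 85 mm and grips with 20 to 120 N. Pads are 22 mm wide; open, the fingers measure 114 mm over their backs; the gripper's body (76 mm by 85 mm) begins 54 mm behind the grasp point. The pads swing forward as they close: fully open they stand 13 mm farther back than shut.
Start: joints at [-1.294, 0.264, 1.604, -0, 1.274, -0.037], TCP at [0.208, -0.642, 0.197] pointing down, gripper open.
Joint ranges: [-2.63, 2.63], [-0.94, 2.18], [0.31, 2.57], [-1.31, 4.45], [0, 2.66], [-2.55, 2.55]. Speed limits (rad/s): [2.57, 2.57, 3.14, 3.14, 3.14, 3.14].

INTERFACE

Orientations are given as a rotation vector (axis times angle).
In Python, from workcell import bot, cams gives the robot as it stands.
- The arm moves only by the tool play_rows, never from a script. Its argument "rows" is a list of rows, each a list of 2 entries, a list of its own where there are three numbers: the shift along the tool's x, y, z scaled (see below), then the turn, a rotation vector about the tool's x, y, z scaled (see below). A call has 1 to 20 rows; each row is the pose to reach, as a shift and turn from the pose commanded when the call began, along the tool's axes at that moment; what a row does not reach only later rows make up. The controller multiplies each number of a shift by 250 mm and each number of a turn by 45 degrees. A row lasts 1/12 s, in which the tool goes at most 41.7 mm and 7.16 degrees, less where a joint would pass 70% of its speed; a pose out of reach is approached as far as the arm can. A call with a number of a shift or a turn outside -1 to 1 is refused whole. A call with a gripper value outside its range is refused whole. "claw" is the opening, from -1 (shut) to 1 (fully open), set as the call begins (left out, the last holds). The fingers move at their own pace and stop on an object; "newtons" is the grip in N (left out, the last holds). Time passes only in rows, so rows that repeat a pose let the fingers close. It gives the time, the measured TCP pose, the force, the opening and the grip force at its end, in the units of the state.
- bot.read_state(): the state, without advancing time (a new reading comes with each control period).
- cams.read_camera(name): name is "scene" or "top"; returns a dict with "image" (420x560x3 uint8, red, green, blue), "K" (3x3 intrinsics, pixels), "T" (4x4, takes a point from camera to world coordinates). Camera axes: x right, y down, z forward; pixel columns grow to the right and rows downward; lengths in m; the calibration is good to about 2 mm. A picture is of the moment at which its call begins. There is no depth.
- bot.finish_job(): hands the job in; it is judged then, once.
The state is a dict: "time": time; "q": joint angles; "joint_vel": joint speeds; "joint_torque": joint torques, N m; "tool_pos": TCP position; "tcp_rot": TCP orientation; "wrist_force": force on the tool from outside, world axes, zero at the start; "torque": the same for the moment, N m; "width": opening from 0.0 (shut) to 1.0 (fully open); "grip_force": force on a finger pad.
Only numpy, scipy, OpenCV 4.12 (cv2) and the standard library are available. Lean on these libraries where they do the work, as an engineer would, in place of code of your own. Each camera call takes 0.05 s, during which the arm holds its last target. There are 200 camera calls.

## Working session

There is one attempt and no reset: what is moved stays moved. The work goes in short steps, Python scripts to look and compute and a tool call to move; the robot and the scene stay as the last step left them, time stands still between calls to the robot, and variables do not carry over. Pictures are saved under pics/ and viewed, at most 10 in all, crops included, and the job is handed in when it is done.

Besides the shell and the picture viewer there is one more tool, called by a JSON object that holds its "op" and its "data". play_rows: Moves the arm, as the interface text tells. Its arguments: {"type":"object","properties":{"rows":{"type":"array","items":{"type":"array"}},"claw":{"type":"number"},"newtons":{"type":"number"}},"required":["rows"]}

```bash
mkdir -p pics; python3 - <<'E'
from workcell import bot,cams
import cv2,numpy as np
s=bot.read_state();print(s)
for n in("scene","top"):
    c=cams.read_camera(n);cv2.imwrite(f"pics/{n}0.png",c["image"][:,:,::-1]);print(n,c["K"].round(1).tolist(),c["T"].round(4).tolist())
E
```

```text
{'time': 0.0, 'q': array([-1.29389512e+00,  2.64741163e-01,  1.60540011e+00, -1.88586731e-05,
        1.27370615e+00, -3.68854156e-02]), 'joint_vel': array([ 0.00085207,  0.00069746, -0.00020638, -0.00040816, -0.00127468,
       -0.00087041]), 'joint_torque': array([ 1.92404164e-03, -5.15107334e+01, -3.67317832e+01,  1.77057827e-04,
        1.28329601e-02, -2.43649900e-06]), 'tool_pos': array([ 0.20812292, -0.64124754,  0.1956561 ]), 'tcp_rot': array([-3.10079563e+00, -4.90534370e-01,  4.51813083e-04]), 'wrist_force': array([ 0.70188356, -1.25571015, -0.54999902]), 'torque': array([ 0.04115719,  0.00231738, -0.0253728 ]), 'grip_force': 0.0, 'width': 1.0005335514063498}
scene [[526.5, 0.0, 277.1], [0.0, 526.5, 214.2], [0.0, 0.0, 1.0]] [[-0.5554, -0.6133, 0.5616, -0.0333], [-0.8314, 0.3964, -0.3894, 0.7036], [0.0162, -0.6831, -0.7301, 0.8669], [0.0, 0.0, 0.0, 1.0]]
top [[459.1, 0.0, 271.2], [0.0, 459.1, 210.0], [0.0, 0.0, 1.0]] [[-0.0139, -0.9847, 0.1737, 0.3642], [-0.9999, 0.0148, 0.0038, 0.2843], [-0.0063, -0.1736, -0.9848, 1.0398], [0.0, 0.0, 0.0, 1.0]]
```

View pics/scene0.png

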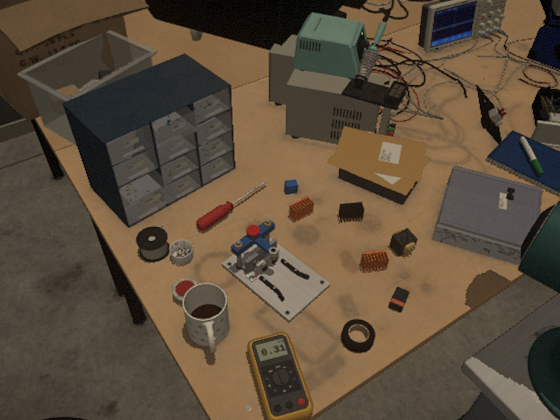

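View pics/top0.png

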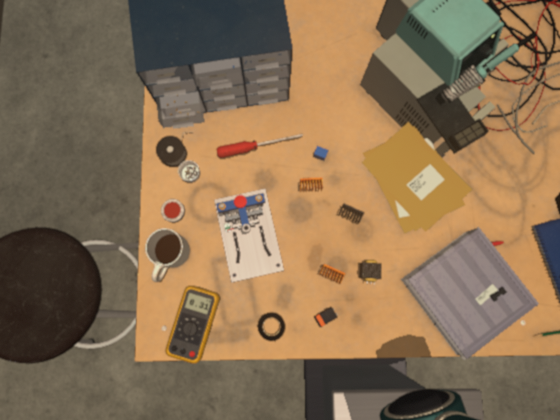

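The scene and top views show the jig at top (248,235), its loading end towards the robot, and the black heat sink at top (350,213), scene (351,212). I'll enlarge these areas.

```bash
python3 - <<'E'
import cv2,numpy as np
a=cv2.imread("pics/top0.png")[180:290,205:375];b=cv2.imread("pics/scene0.png")[190:325,215:375]
cv2.imwrite("pics/ct.png",cv2.resize(a,(782,506),interpolation=cv2.INTER_CUBIC))
cv2.imwrite("pics/cs.png",cv2.resize(b,(704,594),interpolation=cv2.INTER_CUBIC))
E
```

```text
(no output)
```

View pics/ct.png

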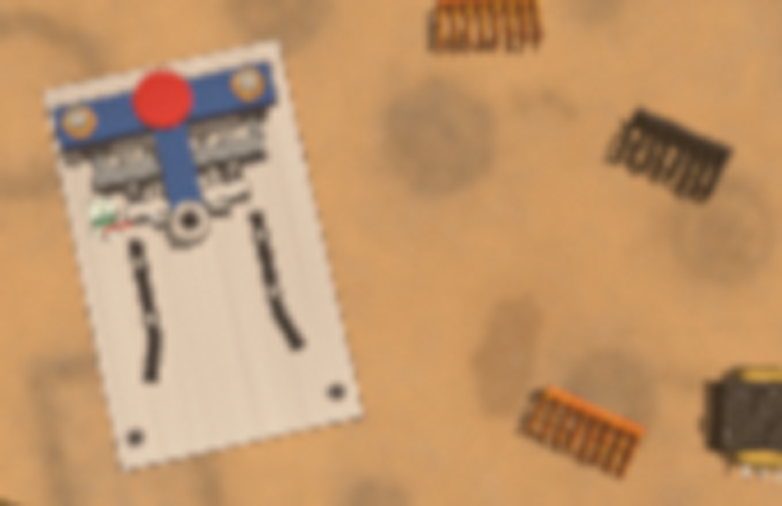

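View pics/cs.png

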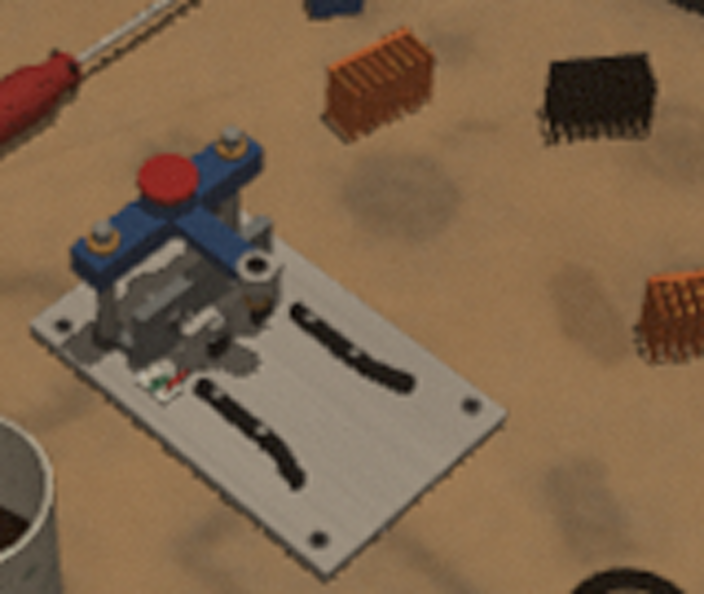

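```bash
cat >h.py <<'E'
from workcell import bot,cams
import cv2,numpy as np
from scipy.optimize import least_squares
from scipy.spatial.transform import Rotation as R
def proj(c,P):
    T=np.linalg.inv(c["T"]);p=np.atleast_2d(P)@T[:3,:3].T+T[:3,3];p=p@c["K"].T;return p[:,:2]/p[:,2:]
def place(v,P):  # v=x,y,yaw ; local points
    c,s=np.cos(v[2]),np.sin(v[2]);P=np.atleast_2d(P).astype(float)
    return np.c_[v[0]+c*P[:,0]-s*P[:,1],v[1]+s*P[:,0]+c*P[:,1],P[:,2]]
def world(v,p): return place(v,p)[0]
E
python3 - <<'E'
from h import *
cs=cams.read_camera("scene");ct=cams.read_camera("top")
tp=lambda *a:np.array(a)/4.6+[205,180]
sp=lambda *a:np.array(a)/4.4+[215,190]
Jt=np.array([[-100,60,10],[-100,-60,10],[92,60,10],[92,-60,10],[58,0,94]])/1e3
ot=tp((125,467),(362,413),(45,92),(278,42),(163,99))
Js=np.array([[-100,60,10],[-100,-60,10],[92,60,10],[58,0,94]])/1e3
os_=sp((325,570),(505,408),(30,325),(167,179))
f=lambda v:np.r_[(proj(ct,place(v,Jt))-ot).ravel(),(proj(cs,place(v,Js))-os_).ravel()]
r=least_squares(f,[.4,.3,0.2],loss="soft_l1");print("jig",r.x,np.round(r.fun.reshape(-1,2),1).tolist())
r2=least_squares(lambda v:(proj(ct,place(v,Jt))-ot).ravel(),r.x);print("top only",r2.x)
def crop(c,u,v,w,k):
    M=np.array([[k,0,-k*(u-w/2)],[0,k,-k*(v-w/2)]],float)
    im=cv2.warpAffine(c["image"][:,:,::-1],M,(int(k*w),int(k*w)),flags=cv2.INTER_CUBIC)
    return np.uint8(255*(im/255.)**.5)
cv2.imwrite("pics/hs.png",np.hstack([crop(ct,350,213,36,11),crop(cs,351,212,36,11)]))
E
```

```text
jig [0.49536258 0.34084934 0.21097018] [[-0.7, 0.5], [0.5, 0.0], [-0.8, -0.8], [-0.3, -1.4], [-0.4, -1.0], [1.1, 1.3], [1.5, 0.9], [-0.3, -0.4], [0.6, -1.1]]
top only [0.49419969 0.34010877 0.20858777]
```

View pics/hs.png

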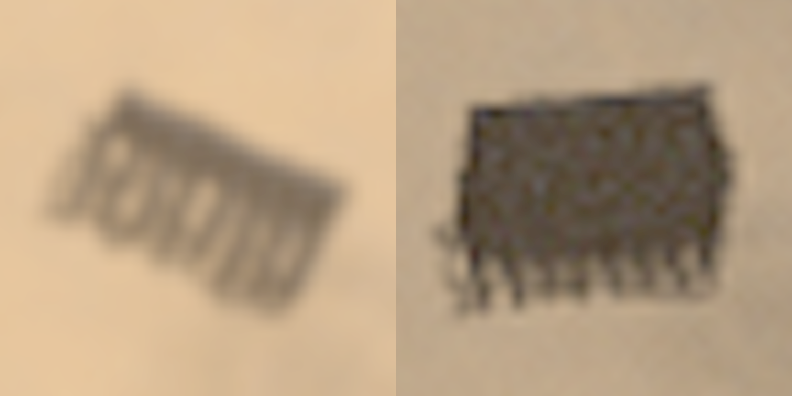

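The sink stands on end, fins facing the robot side. The top view shows the back-top corners at crop (120,88),(345,185) and fin-tip feet at (48,218),(272,318). The scene view shows (76,105),(312,90) and (74,312),(314,295). I'll fit its pose.

```bash
python3 - <<'E'
from h import *
cs=cams.read_camera("scene");ct=cams.read_camera("top")
o=lambda u,v,*a:np.array(a)/11+[u-18,v-18]
# local: x=fins dir,y=width (own z, ...), z up from bench ; +y = left seen from behind fins
def f(v):
    H=v[3];P=np.array([[0,-25,H],[0,25,H],[25,-25,0],[25,25,0]])/1e3
    return np.r_[(proj(ct,place(v,P))-o(350,213,(120,88),(345,185),(48,218),(272,318))).ravel(),
      (proj(cs,place(v,P))-o(351,212,(76,105),(312,90),(74,312),(314,295))).ravel()]
for h in(36,):
  r=least_squares(f,[.53,.12,2.75,h]);print(r.x,np.round(r.fun.reshape(-1,2),1).tolist())
v=r.x
for n,p in(("foot centre mid-depth",[.0125,0,0]),): print(n,world(v,p),"yaw fins",np.degrees(v[2]))
s=bot.read_state();print(R.from_rotvec(s["tcp_rot"]).as_matrix().round(3).tolist())
E
```

```text
[ 0.54581198  0.10536795  2.68289673 35.83571279] [[0.2, -1.0], [0.4, -0.3], [0.0, -0.2], [-0.3, 0.0], [-0.5, 0.5], [0.1, -0.0], [0.4, 0.9], [0.5, 0.5]]
foot centre mid-depth [0.5346041  0.11090269 0.        ] yaw fins 153.71865942304603
[[0.951, 0.309, -0.0], [0.309, -0.951, 0.001], [-0.0, -0.001, -1.0]]
```

```bash
cat >>h.py <<'E'
JIG=np.array([.4950,.3406,.210])
def mv(pos,yaw,tilt=0,say=""):
    """pos of TCP, yaw deg of tool y in world, tilt deg: tool z leans towards left-normal(-) of y"""
    s=bot.read_state();R0=R.from_rotvec(s["tcp_rot"])
    R1=R.from_euler("z",yaw-90,degrees=True)*R.from_euler("y",-tilt,degrees=True)*R.from_matrix(np.array([[-1,0,0],[0,1,0],[0,0,-1.]]))
    d=R0.inv().apply(np.array(pos)-s["tool_pos"]);w=(R0.inv()*R1).as_rotvec()
    rows=max(np.linalg.norm(d)/.0417,np.linalg.norm(np.degrees(w))/7.16)
    print(say,"shift",(d/.25).round(4).tolist(),"turn",(w/np.radians(45)).round(4).tolist(),"rows>%.1f"%rows)
def st():
    s=bot.read_state();p=s["tool_pos"]-np.r_[JIG[:2],0];c,n=np.cos(JIG[2]),np.sin(JIG[2])
    print("t",round(s["time"],2),"pos",s["tool_pos"].round(4),"jig mm",(np.array([c*p[0]+n*p[1],-n*p[0]+c*p[1],p[2]])*1e3).round(1),"F",s["wrist_force"].round(1),"w",round(s["width"],3),"g",round(s["grip_force"],1))
def jp(x,y,z): return world(JIG,[x/1e3,y/1e3,z/1e3])
E
python3 -c "
from h import *
st();mv([.5346,.1109,.25],63.7)"
```

```text
t 0.3 pos [ 0.2083 -0.6418  0.1965] jig mm [-485.2 -901.   196.5] F [ 0.2 -0.2 -0. ] w 1.002 g 0.0
 shift [2.1709, -2.4608, -0.2119] turn [-0.0005, -0.0013, -3.016] rows>19.7
```

{"op": "play_rows", "data": {"rows": [[[0.2,-0.22,-0.21],[0,0,-0.25]],[[0.4,-0.45,-0.21],[0,0,-0.5]],[[0.6,-0.65,-0.21],[0,0,-0.75]],[[0.9,-0.98,-0.21],[0,0,-1]],[[0.9,-0.98,-0.21],[0,0,-1]],[[0.9,-0.98,-0.21],[0,0,-1]],[[0.9,-0.98,-0.21],[0,0,-1]],[[0.9,-0.98,-0.21],[0,0,-1]],[[0.9,-0.98,-0.21],[0,0,-1]],[[0.9,-0.98,-0.21],[0,0,-1]]], "claw": 1, "newtons": 30}}

```text
time: 1.13
tool_pos: [0.3479, -0.3373, 0.2501]
tcp_rot: [2.675, 1.646, 0.001]
wrist_force: [-0.5, -0.0, 0.4]
width: 0.999
grip_force: 0.0
```

```bash
python3 -c "
from h import *
st();mv([.5346,.1109,.25],63.7)"
```

```text
t 1.13 pos [ 0.3479 -0.3373  0.2501] jig mm [-285.2 -632.4  250.1] F [-0.5 -0.   0.4] w 0.999 g 0.0
 shift [1.9372, -0.1412, 0.0004] turn [0.0014, 0.0014, -2.0107] rows>12.6
```

{"op": "play_rows", "data": {"rows": [[[1,-0.07,0],[0,0,-1]],[[1,-0.07,0],[0,0,-1]],[[1,-0.07,0],[0,0,-1]],[[1,-0.07,0],[0,0,-1]],[[1,-0.07,0],[0,0,-1]],[[1,-0.07,0],[0,0,-1]],[[1,-0.07,0],[0,0,-1]],[[1,-0.07,0],[0,0,-1]]]}}

```text
time: 1.8
tool_pos: [0.4456, -0.108, 0.2494]
tcp_rot: [1.841, 2.545, -0.001]
wrist_force: [0.0, -0.3, -0.2]
width: 1.0
grip_force: 0.0
```

```bash
python3 -c "
from h import *
st();mv([.5346,.1109,.12],63.7)"
```

```text
t 1.8 pos [ 0.4456 -0.108   0.2494] jig mm [-141.8 -428.5  249.4] F [ 0.  -0.3 -0.2] w 1.0 g 0.0
 shift [0.7205, 0.6124, 0.5168] turn [-0.0007, 0.0005, -1.01] rows>6.5
```

{"op": "play_rows", "data": {"rows": [[[0.72,0.612,0.2],[0,0,-1]],[[0.72,0.612,0.4],[0,0,-1]],[[0.72,0.612,0.517],[0,0,-1]],[[0.72,0.612,0.517],[0,0,-1]],[[0.72,0.612,0.517],[0,0,-1]],[[0.72,0.612,0.517],[0,0,-1]],[[0.72,0.612,0.517],[0,0,-1]],[[0.72,0.612,0.517],[0,0,-1]],[[0.72,0.612,0.517],[0,0,-1]],[[0.72,0.612,0.517],[0,0,-1]]]}}

```text
time: 2.63
tool_pos: [0.5353, 0.1074, 0.1205]
tcp_rot: [0.739, 3.053, -0.001]
wrist_force: [-0.6, 0.2, 0.4]
width: 0.997
grip_force: 0.0
```

```bash
python3 -c "
from h import *
st();mv([.5346,.1109,.008],63.7)"
```

```text
t 2.63 pos [0.5353 0.1074 0.1205] jig mm [  -9.2 -236.4  120.5] F [-0.6  0.2  0.4] w 0.997 g 0.0
 shift [0.0091, 0.0113, 0.4501] turn [-0.001, 0.0007, -0.0202] rows>2.7
```

{"op": "play_rows", "data": {"rows": [[[0.009,0.011,0.08],[0,0,-0.02]],[[0.009,0.011,0.16],[0,0,-0.02]],[[0.009,0.011,0.24],[0,0,-0.02]],[[0.009,0.011,0.32],[0,0,-0.02]],[[0.009,0.011,0.4],[0,0,-0.02]],[[0.009,0.011,0.45],[0,0,-0.02]],[[0.009,0.011,0.45],[0,0,-0.02]],[[0.009,0.011,0.45],[0,0,-0.02]]]}}

```text
time: 3.3
tool_pos: [0.5341, 0.1118, 0.0082]
tcp_rot: [-0.713, -3.06, 0.0]
wrist_force: [0.4, 0.1, -0.3]
width: 1.001
grip_force: 0.0
```

{"op": "play_rows", "data": {"rows": [[[0,0,0],[0,0,0]],[[0,0,0],[0,0,0]],[[0,0,0],[0,0,0]],[[0,0,0],[0,0,0]],[[0,0,0],[0,0,0]],[[0,0,0],[0,0,0]],[[0,0,0],[0,0,0]],[[0,0,0],[0,0,0]],[[0,0,0],[0,0,0]],[[0,0,0],[0,0,0]]], "claw": -1, "newtons": 30}}

```text
time: 4.13
tool_pos: [0.5339, 0.1131, 0.0077]
tcp_rot: [-0.71, -3.06, 0.0]
wrist_force: [-0.2, -0.4, 0.5]
width: -0.004
grip_force: 0.0
```

```bash
python3 -c "
from h import *
st();c=cams.read_camera('scene')['image'];t=cams.read_camera('top')['image']
g=lambda im,u,v:cv2.resize(im[v-45:v+45,u-45:u+45,::-1],(390,390),interpolation=cv2.INTER_CUBIC)
cv2.imwrite('pics/grip.png',np.hstack([g(t,350,213),g(c,351,205)]))
cv2.imwrite('pics/grip2.png',np.uint8(255*(np.hstack([g(t,350,213),g(c,351,205)])/255.)**.6))"
```

```text
t 4.13 pos [0.5339 0.1131 0.0077] jig mm [  -9.4 -230.7    7.7] F [-0.2 -0.4  0.5] w -0.004 g 0.0
```

View pics/grip2.png

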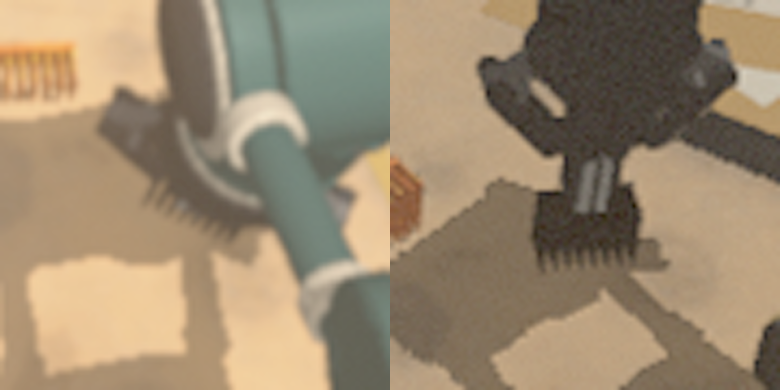

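The gripper closed to 0, but the sink seems unmoved at scene crop (585,230), with the finger pads visible above its top edge. I'll compare against the projected model.

```bash
python3 -c "
from h import *
cs=cams.read_camera('scene');ct=cams.read_camera('top')
def cr(p,u,v,o):return ((p-[u-45,v-45])*390/90+[o,0]).round(0).tolist()
p=bot.read_state()['tool_pos']
P=np.array([p,p+[0,0,.019],p+[0,0,.05]])
V=[.5458,.1054,2.6829]
H=place(V,np.array([[0,-25,36],[0,25,36],[25,-25,36],[25,25,36],[0,-25,0],[0,25,0],[25,-25,0],[25,25,0]])/1e3)
for X in(P,H):print('scene',cr(proj(cs,X),351,205,390));print('top',cr(proj(ct,X),350,213,0))
g=lambda im,u,v,r:cv2.resize(im[v-r:v+r,u-r:u+r,::-1],(396,396),interpolation=cv2.INTER_CUBIC)
cv2.imwrite('pics/z.png',np.uint8(255*(np.hstack([g(ct['image'],350,215,20),g(cs['image'],351,208,20)])/255.)**.45))"
```

```text
scene [[579.0, 245.0], [584.0, 219.0], [591.0, 176.0]]
top [[187.0, 200.0], [193.0, 194.0], [203.0, 184.0]]
scene [[535.0, 191.0], [630.0, 183.0], [545.0, 226.0], [642.0, 218.0], [528.0, 239.0], [621.0, 231.0], [538.0, 274.0], [633.0, 266.0]]
top [[165.0, 147.0], [255.0, 188.0], [145.0, 191.0], [235.0, 232.0], [155.0, 160.0], [242.0, 200.0], [136.0, 202.0], [223.0, 242.0]]
```

View pics/z.png

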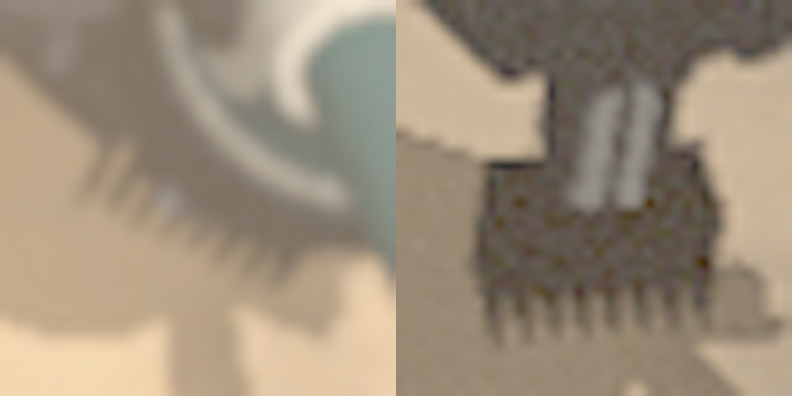

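The two pad strips end in the middle of the sink's top face, so contact is unclear. I'll lift straight up slowly and look again.

{"op": "play_rows", "data": {"rows": [[[0,0,-0.03],[0,0,0]],[[0,0,-0.06],[0,0,0]],[[0,0,-0.1],[0,0,0]],[[0,0,-0.15],[0,0,0]],[[0,0,-0.2],[0,0,0]],[[0,0,-0.3],[0,0,0]],[[0,0,-0.4],[0,0,0]],[[0,0,-0.4],[0,0,0]]]}}

```text
time: 5.0
tool_pos: [0.5387, 0.1138, 0.1151]
tcp_rot: [0.708, 3.05, 0.007]
wrist_force: [1.9, 0.5, 1.0]
width: 0.002
grip_force: 0.0
```

```bash
python3 -c "
from h import *
st()
cs=cams.read_camera('scene');ct=cams.read_camera('top')
g=lambda im,u,v,r:cv2.resize(im[v-r:v+r,u-r:u+r,::-1],(396,396),interpolation=cv2.INTER_CUBIC)
cv2.imwrite('pics/z2.png',np.uint8(255*(np.hstack([g(ct['image'],350,215,36),g(cs['image'],351,200,36)])/255.)**.45))"
```

```text
t 5.0 pos [0.5387 0.1138 0.1151] jig mm [  -4.5 -230.9  115.1] F [1.9 0.5 1. ] w 0.002 g 0.0
```

View pics/z2.png

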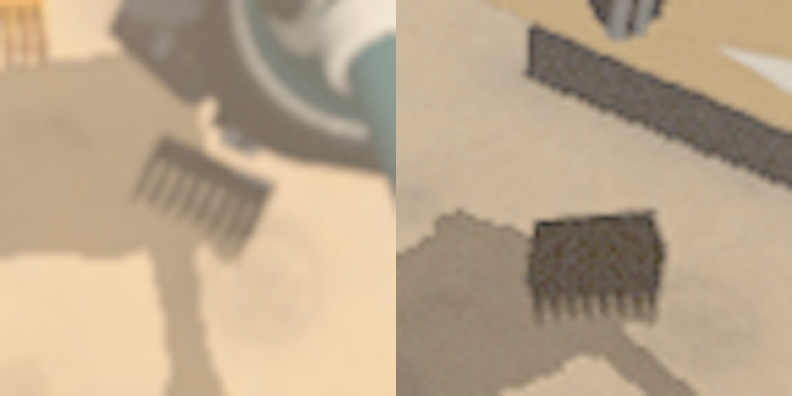

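```bash
python3 -c "
from h import *
cs=cams.read_camera('scene');ct=cams.read_camera('top')
p=bot.read_state()['tool_pos']
for d in (0,.019,.03):print(d,'scene',proj(cs,p+[0,0,d]).round(1),'top',proj(ct,p+[0,0,d]).round(1))
# triangulate observed finger end: scene(356.6,170.4) top(356.7,204.5)
f=lambda X:np.r_[proj(cs,X)[0]-[356.6,170.4],proj(ct,X)[0]-[356.7,204.5]]
r=least_squares(f,p);print(r.x,r.fun)
im=cs['image'][160:180,345:370].astype(int).sum(2);print(im//3)"
```

```text
0 scene [[355.4 184. ]] top [[356.  206.3]]
0.019 scene [[356.6 177.3]] top [[357.6 204.6]]
0.03 scene [[357.2 173.4]] top [[358.6 203.6]]
[0.52940623 0.11988599 0.15256657] [ 0.22885045  0.04123255 -0.15938879 -0.16046492]
[[102 103 104 103 105  85  19  21  28  26  25  42  54  54  39  34  63  66
   44  18  57  94 106 101 101]
 [103 103 103 106 107  87  20  24  27  25  30  54  70  64  42  37  66  63
   44  21  67 106 103 103 103]
 [104 103 103 103 104  87  16  17  20  26  32  55  69  60  28  44  68  60
   31  24  69 105 104 103 102]
 [103 100 104 104 100  73  17  26  27  14  38  63  72  59  31  46  67  57
   28  24  72 107 102 105 101]
 [105 103 104 104  88  33  15  25  21  19  39  62  67  58  29  51  69  56
   22  37  76 105 101 104 103]
 [104 104 101 106  98  60  22  26  26  28  43  68  71  47  32  57  68  52
   18  55  93 106 102 102 104]
 [103 102 102 105 106  89  18  22  28  26  51  67  65  44  37  65  61  42
   16  73 108 102 104 105 104]
 [103 104 103 106 106  88  34  25  20  32  53  68  61  39  41  67  61  31
   17  70 108 103 105 104 102]
 [103 103 105 102 104  96  62  22  2
[... 524 characters left out ...]
89  84  85  86  79  84  95  97 104 103
  103 102 105 104 101 103 101]
 [ 30  32  29  34  30  30  32  25  30  56  82  96 105 106 103 104 102 103
  104 104 100 101 104 102 103]
 [ 32  34  33  26  33  32  31  29  29  25  28  54  81  96 103 104 104 105
  105 103 102 104 103 101 105]
 [ 33  28  32  30  31  29  34  30  29  32  29  28  33  55  84  95  96 101
  106 104 102 103 103 102 103]
 [ 32  34  30  29  32  30  27  31  26  31  31  30  26  27  32  39  54  81
   91 103 106 104 104 104 104]
 [ 29  29  30  33  32  30  32  30  30  30  32  31  28  29  29  27  22  30
   53  81  93  97 102 105 102]
 [ 30  29  34  30  28  32  29  27  30  29  33  33  31  30  31  30  29  32
   28  27  26  53  80  96  93]]
```

The sink is unmoved. The visible fingertips end about 30 mm higher than the reported TCP projects (scene v 172 against 184), so the first grasp closed just above the sink. I'll check by touching the bare bench gently beside it.

```bash
python3 -c "
from h import *
mv([.478,.138,.115],63.7);mv([.478,.138,.0],63.7)"
```

```text
shift [0.2437, -0.0079, -0.0287] turn [-0.0001, -0.0001, 0.004] rows>1.5
 shift [0.2436, -0.0079, 0.4313] turn [-0.0001, -0.0001, 0.004] rows>3.0
```

{"op": "play_rows", "data": {"rows": [[[0.12,0,0],[0,0,0]],[[0.244,-0.008,0],[0,0,0]],[[0.244,-0.008,0.1],[0,0,0]],[[0.244,-0.008,0.2],[0,0,0]],[[0.244,-0.008,0.3],[0,0,0]],[[0.244,-0.008,0.38],[0,0,0]],[[0.244,-0.008,0.41],[0,0,0]],[[0.244,-0.008,0.43],[0,0,0]],[[0.244,-0.008,0.43],[0,0,0]]]}}

```text
time: 5.95
tool_pos: [0.477, 0.1378, -0.0011]
tcp_rot: [-0.709, -3.058, 0.002]
wrist_force: [-0.8, -0.3, -0.1]
width: 0.001
grip_force: 0.0
```

{"op": "play_rows", "data": {"rows": [[[0,0,0.01],[0,0,0]],[[0,0,0.02],[0,0,0]],[[0,0,0.03],[0,0,0]],[[0,0,0.04],[0,0,0]],[[0,0,0.04],[0,0,0]]]}}

```text
time: 6.37
tool_pos: [0.4784, 0.1381, -0.0097]
tcp_rot: [0.71, 3.06, 0.0]
wrist_force: [-0.9, 0.3, 1.2]
width: -0.0
grip_force: 0.0
```

No contact at a reported -10 mm, so the reading does sit below the real tip. I'll keep going in small steps.

{"op": "play_rows", "data": {"rows": [[[0,0,0.01],[0,0,0]],[[0,0,0.02],[0,0,0]],[[0,0,0.03],[0,0,0]],[[0,0,0.04],[0,0,0]],[[0,0,0.04],[0,0,0]]]}}

```text
time: 6.78
tool_pos: [0.4777, 0.1379, -0.0205]
tcp_rot: [-0.71, -3.059, 0.001]
wrist_force: [-1.1, 0.3, -0.7]
width: -0.003
grip_force: 0.0
```

```bash
python3 -c "
from h import *
st()
cs=cams.read_camera('scene');ct=cams.read_camera('top')
p=bot.read_state()['tool_pos'];print(proj(cs,p),proj(cs,p+[0,0,.03]),proj(ct,p+[0,0,.02]))
g=lambda im,u,v,r:cv2.resize(im[v-r:v+r,u-r:u+r,::-1],(396,396),interpolation=cv2.INTER_CUBIC)
u,v=proj(cs,p)[0].astype(int);a,b=proj(ct,p)[0].astype(int)
cv2.imwrite('pics/z3.png',np.uint8(255*(np.hstack([g(ct['image'],a,b,22),g(cs['image'],u,v,22)])/255.)**.45))"
```

```text
t 6.78 pos [ 0.4777  0.1379 -0.0205] jig mm [ -59.2 -194.6  -20.5] F [-1.1  0.3 -0.7] w -0.003 g 0.0
[[355.4643475 245.246501 ]] [[357.20497664 236.3237395 ]] [[337.7223612  239.14040285]]
```

View pics/z3.png

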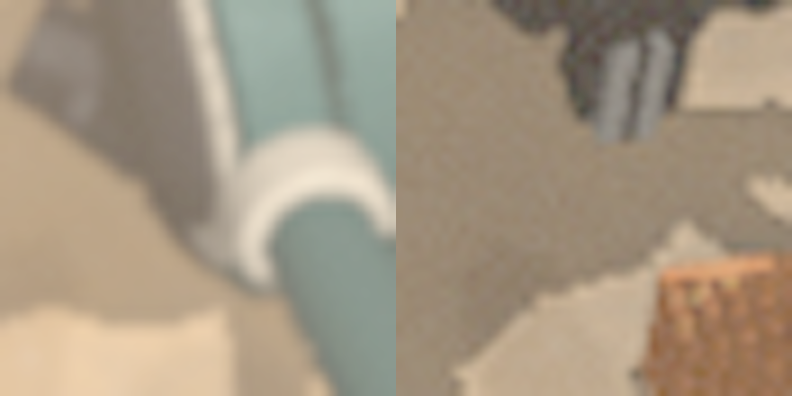

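Tips are visible at scene (359,238), about 5 mm above the bench. Going on to contact.

{"op": "play_rows", "data": {"rows": [[[0,0,0.008],[0,0,0]],[[0,0,0.016],[0,0,0]],[[0,0,0.016],[0,0,0]]]}}

```text
time: 7.13
tool_pos: [0.478, 0.138, -0.0241]
tcp_rot: [-0.71, -3.06, 0.0]
wrist_force: [-0.5, -0.2, -0.3]
width: -0.0
grip_force: 0.0
```

{"op": "play_rows", "data": {"rows": [[[0,0,0.006],[0,0,0]],[[0,0,0.012],[0,0,0]],[[0,0,0.012],[0,0,0]]]}}

```text
time: 7.38
tool_pos: [0.478, 0.138, -0.0271]
tcp_rot: [-0.71, -3.06, 0.0]
wrist_force: [-1.2, -0.2, -0.3]
width: -0.0
grip_force: 0.0
```

{"op": "play_rows", "data": {"rows": [[[0,0,0.006],[0,0,0]],[[0,0,0.012],[0,0,0]],[[0,0,0.012],[0,0,0]]]}}

```text
time: 7.63
tool_pos: [0.478, 0.138, -0.0301]
tcp_rot: [-0.71, -3.06, 0.0]
wrist_force: [-0.1, -0.3, -0.6]
width: 0.003
grip_force: 0.0
```

{"op": "play_rows", "data": {"rows": [[[0,0,0.006],[0,0,0]],[[0,0,0.012],[0,0,0]],[[0,0,0.012],[0,0,0]]]}}

```text
time: 7.88
tool_pos: [0.478, 0.138, -0.0331]
tcp_rot: [-0.71, -3.06, 0.0]
wrist_force: [-1.2, -0.2, -0.6]
width: 0.001
grip_force: 0.0
```

{"op": "play_rows", "data": {"rows": [[[0,0,0.006],[0,0,0]],[[0,0,0.012],[0,0,0]],[[0,0,0.012],[0,0,0]]]}}

```text
time: 8.13
tool_pos: [0.4785, 0.1381, -0.0343]
tcp_rot: [-0.71, -3.06, 0.0]
wrist_force: [-4.9, -1.7, 14.8]
width: 0.0
grip_force: 6.9
```

```bash
python3 -c "
from h import *
st()
cs=cams.read_camera('scene')
p=bot.read_state()['tool_pos'];print(proj(cs,p),proj(cs,p+[0,0,.03]))
im=cs['image'][228:252,348:370].astype(int).sum(2);print(im//3)"
```

```text
t 8.13 pos [ 0.4785  0.1381 -0.0343] jig mm [ -58.4 -194.6  -34.3] F [-4.9 -1.7 14.8] w 0.0 g 6.9
[[354.48450749 249.24154091]] [[356.1902461  240.47795019]]
[[ 26  24  21  23  24  21  23  26  23  22  24  27  20  21  21  26  24  19
   34  59  74  81]
 [ 24  26  30  21  19  25  26  22  24  26  22  22  22  26  22  26  19  23
   62 104 112 109]
 [ 28  37  39  23  26  29  28  22  22  24  27  27  36  38  18  22  25  51
   92 113 108 107]
 [ 54  54  48  19  28  24  22  24  32  36  41  30  56  61  34  23  38  90
  117 114 108 110]
 [ 66  65  44  24  26  25  25  26  49  65  63  32  58  71  59  15  59 107
  121 116 114 114]
 [ 68  61  32  23  25  25  22  43  66  70  50  34  57  69  46  16  59 105
  122 120 119 116]
 [ 69  57  32  17  25  26  28  49  69  68  47  39  64  62  33  24  41  85
  109 108 107 108]
 [ 70  63  41  17  21  25  25  45  67  65  41  46  76  58  28  28  51  65
   63  62  59  61]
 [ 65  64  51  22  18  27  38  57  68  59  30  51  71  60  32  33  53  64
   66  65  66  65]
 [ 65  67  58  23  23  22  36  61  74  58  25  52  72  51  23  38  62  63
   67  68  65  66]
 [ 68  67  5
[... 590 characters left out ...]
7  66  62  65  65  62  64  63
   63  65  68  64]
 [ 66  66  64  61  64  64  66  63  66  65  65  64  62  68  65  66  63  63
   61  65  61  64]
 [ 61  64  66  64  65  65  63  64  65  64  64  65  61  67  66  62  60  61
   62  57  62  63]
 [ 66  64  64  64  60  65  64  63  65  64  64  64  64  64  63  61  62  69
   77  56  61  64]
 [ 61  67  65  64  65  61  64  66  63  62  67  64  64  66  62  71  82 100
  110  73  58  63]
 [ 65  65  63  64  64  64  64  60  62  65  62  63  63  61  60  91 121 119
  117 104  71  57]
 [ 65  63  64  63  64  64  63  64  65  61  63  59  59  70  81  99 117 115
  109 110  97  64]
 [ 59  62  62  61  60  64  62  65  62  60  61  61  58  86 119 114 109 106
  106 105 106  97]]
```

Contact at a reported -33.5 mm: the true tip height is reported + 33.5 mm. I'll add that correction and redo the grasp.

```bash
echo 'DZ=.0335' >>h.py; python3 -c "
from h import *
mv([.5346,.1109,.09-DZ],63.7);mv([.5346,.1109,.008-DZ],63.7)"
```

```text
shift [-0.2493, 0.0008, -0.3631] turn [-0.0003, -0.0004, 0.0041] rows>2.6
 shift [-0.2494, 0.0009, -0.0351] turn [-0.0003, -0.0004, 0.0041] rows>1.5
```

{"op": "play_rows", "data": {"rows": [[[0,0,-0.1],[0,0,0]],[[0,0,-0.25],[0,0,0]],[[0,0,-0.36],[0,0,0]],[[-0.12,0,-0.36],[0,0,0]],[[-0.249,0.001,-0.36],[0,0,0]],[[-0.249,0.001,-0.36],[0,0,0]],[[-0.249,0.001,-0.36],[0,0,0]],[[-0.249,0.001,-0.36],[0,0,0]],[[-0.249,0.001,-0.36],[0,0,0]],[[-0.249,0.001,-0.36],[0,0,0]]], "claw": 1}}

```text
time: 9.02
tool_pos: [0.5329, 0.1111, 0.0535]
tcp_rot: [-0.709, -3.059, 0.001]
wrist_force: [0.0, 0.3, 0.4]
width: 0.999
grip_force: 0.0
```

```bash
python3 -c "
from h import *
st();mv([.5346,.1109,.008-DZ],63.7)"
```

```text
t 9.02 pos [0.5329 0.1111 0.0535] jig mm [ -10.8 -232.3   53.5] F [0.  0.3 0.4] w 0.999 g 0.0
 shift [-0.0071, 0.0024, 0.316] turn [-0.0012, -0.0019, 0.0047] rows>1.9
```

{"op": "play_rows", "data": {"rows": [[[-0.006,0.001,0.06],[0,0,0]],[[-0.006,0.001,0.12],[0,0,0]],[[-0.006,0.001,0.18],[0,0,0]],[[-0.006,0.001,0.24],[0,0,0]],[[-0.006,0.001,0.29],[0,0,0]],[[-0.006,0.001,0.316],[0,0,0]],[[-0.006,0.001,0.316],[0,0,0]]]}}

```text
time: 9.6
tool_pos: [0.5336, 0.1104, -0.0267]
tcp_rot: [-0.709, -3.057, 0.002]
wrist_force: [-0.6, -0.3, 0.9]
width: 0.999
grip_force: 0.0
```

{"op": "play_rows", "data": {"rows": [[[0,0,0],[0,0,0]],[[0,0,0],[0,0,0]],[[0,0,0],[0,0,0]],[[0,0,0],[0,0,0]],[[0,0,0],[0,0,0]],[[0,0,0],[0,0,0]]], "claw": -1, "newtons": 30}}

```text
time: 10.1
tool_pos: [0.537, 0.1106, -0.0235]
tcp_rot: [0.71, 3.058, 0.001]
wrist_force: [-0.7, -0.2, 5.1]
width: 0.572
grip_force: 31.7
```

```bash
python3 -c "
from h import *
st();mv([.5346,.1109,.06-DZ],63.7)"
```

```text
t 10.1 pos [ 0.537   0.1106 -0.0235] jig mm [  -6.9 -233.7  -23.5] F [-0.7 -0.2  5.1] w 0.572 g 31.7
 shift [0.0087, -0.0028, -0.2002] turn [0.0016, 0.0024, 0.0039] rows>1.2
```

Gripped: width 48.6 mm, 32 N. Now lift and carry to above the loading place.

{"op": "play_rows", "data": {"rows": [[[0,0,-0.05],[0,0,0]],[[0,0,-0.12],[0,0,0]],[[0,0,-0.2],[0,0,0]],[[0,0,-0.26],[0,0,0]],[[0,0,-0.26],[0,0,0]]]}}

```text
time: 10.52
tool_pos: [0.5387, 0.111, 0.0443]
tcp_rot: [0.709, 3.054, 0.004]
wrist_force: [0.8, -0.7, -0.3]
width: 0.576
grip_force: 31.4
```

```bash
python3 -c "
from h import *
st();mv(jp(-63,0,40),102.03)"
```

```text
t 10.52 pos [0.5387 0.111  0.0443] jig mm [  -5.1 -233.7   44.3] F [ 0.8 -0.7 -0.3] w 0.576 g 31.4
 shift [0.7596, 0.5918, 0.0155] turn [0.0025, 0.0082, -0.8478] rows>5.8
```

{"op": "play_rows", "data": {"rows": [[[0.14,0.1,0],[0,0,-0.15]],[[0.28,0.21,0],[0,0,-0.3]],[[0.42,0.32,0],[0,0,-0.45]],[[0.55,0.42,0],[0,0,-0.6]],[[0.67,0.52,0],[0,0,-0.74]],[[0.76,0.592,0.015],[0,0.008,-0.848]],[[0.76,0.592,0.015],[0,0.008,-0.848]],[[0.76,0.592,0.015],[0,0.008,-0.848]],[[0.76,0.592,0.015],[0,0.008,-0.848]]]}}

```text
time: 11.27
tool_pos: [0.4297, 0.3264, 0.0358]
tcp_rot: [0.329, -3.117, -0.0]
wrist_force: [0.0, -0.7, -0.1]
width: 0.576
grip_force: 31.6
```

```bash
python3 -c "
from h import *
st();mv(jp(-63,0,-12.5),102.03)
cs=cams.read_camera('scene');ct=cams.read_camera('top')
C=place([*jp(-63,0,0)[:2],JIG[2]],np.array([[12.3,-25,0],[12.3,25,0],[-12.7,-25,0],[-12.7,25,0]])/1e3)+[0,0,bot.read_state()['tool_pos'][2]+.0235]
print('foot pred scene',proj(cs,C).round(1).tolist())
def g(im,u,v,w,h,k):return cv2.resize(im[v-h:v+h,u-w:u+w,::-1],None,fx=k,fy=k,interpolation=cv2.INTER_CUBIC)
cv2.imwrite('pics/z4.png',np.uint8(255*(np.hstack([g(ct['image'],248,240,40,45,5),g(cs['image'],275,255,40,45,5)])/255.)**.6))"
```

```text
t 11.27 pos [0.4297 0.3264 0.0358] jig mm [-66.8  -0.3  35.8] F [ 0.  -0.7 -0.1] w 0.576 g 31.6
 shift [-0.0166, 0.001, 0.1929] turn [0.0013, -0.009, 0.0002] rows>1.2
foot pred scene [[302.5, 264.4], [284.7, 279.4], [312.2, 271.8], [294.4, 287.1]]
```

View pics/z4.png

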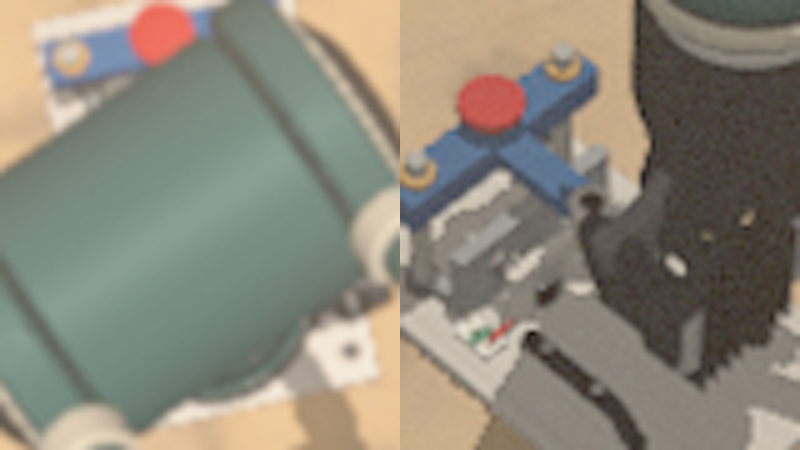

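The scene view shows the sink in the fingers over the loading end, foot corner at about (295,287) against a predicted (294.4,287.1), so the grasp is as modelled. I'll refine the jig's pose from its outline in the saved images.

```bash
cat >ref.py <<'E'
from h import *
cs=cams.read_camera("scene");ct=cams.read_camera("top")
res=[]
for nm,c,box in(("top",ct,(205,180,300,290)),("scene",cs,(215,200,335,325))):
    im=cv2.imread(f"pics/{nm}0.png");hsv=cv2.cvtColor(im,cv2.COLOR_BGR2HSV)
    gray=cv2.GaussianBlur(hsv[:,:,1],(3,3),0).astype(float)
    res.append((c,gray,im))
from scipy.ndimage import map_coordinates as mc
def edge(v,a,b,n,c,g):
    # sample normals along edge a->b (jig mm, z10), return signed offset (mm) of strongest saturation step
    out=[]
    s=np.arange(-8,8.1,.25)
    for t in np.linspace(.05,.95,25):
        p=(1-t)*np.array(a)+t*np.array(b);L=np.array([[*(p+np.array(n)*k),10] for k in s])/1e3
        q=proj(c,place(v,L));pr=mc(g,[q[:,1],q[:,0]],order=1)
        d=np.convolve(pr,np.r_[np.ones(8),-np.ones(8)],'valid');i=np.argmax(d);out.append((s[i+7]+s[i+8])/2 if d[i]>100 else np.nan)
    return np.nanmedian(out),np.nanstd(out),np.isfinite(out).sum()
v=JIG.copy()
for nm,(c,g,im) in zip("TS",res):
    for en,a,b,n in(("left",(-98,60),(-20,60),(0,1)),("leftfar",(-20,60),(40,60),(0,1)),("right",(-98,-60),(-20,-60),(0,-1)),("rightfar",(-20,-60),(80,-60),(0,-1)),("near",(-100,-58),(-100,58),(-1,0))):
        print(nm,en,np.round(edge(v,a,b,n,c,g),2))
    m=cv2.inRange(cv2.cvtColor(im,cv2.COLOR_BGR2HSV),(0,150,90),(8,255,255))|cv2.inRange(cv2.cvtColor(im,cv2.COLOR_BGR2HSV),(172,150,90),(180,255,255))
    k,l,stt,ce=cv2.connectedComponentsWithStats(m);pb=proj(c,world(v,[.058,0,.094]))[0]
    i=min(range(1,k),key=lambda i:np.hypot(*(ce[i]-pb))+(100 if stt[i,4]<15 else 0));print("button",ce[i].round(2),stt[i],"pred",pb.round(2))
E
python3 ref.py
```

```text
T left [ 1.62  0.23 25.  ]
T leftfar [ 1.62  0.23 25.  ]
T right [-1.12  0.26 25.  ]
T rightfar [-0.88  0.25 25.  ]
T near [-0.12  0.26 25.  ]
button [239.75 201.28] [234 196  12  12 114] pred [240.21 200.72]
S left [ 3.12  0.34 25.  ]
S leftfar [ 3.12  0.25 25.  ]
S right [-0.88  0.24 25.  ]
S rightfar [-0.62  1.42 25.  ]
S near [-1.12  0.32 25.  ]
button [252.65 229.85] [246 225  14  11 118] pred [253.75 229.59]
```

```bash
echo 'JIG=np.array([.4947,.3419,.2105])' >>h.py; python3 -c "
from h import *
st();mv(jp(-63,0,-12.5),102.06)"
```

```text
t 11.47 pos [0.4308 0.3257 0.0363] jig mm [-65.8  -2.5  36.3] F [-0.  -0.1 -0.4] w 0.573 g 31.6
 shift [-0.0125, 0.0096, 0.1953] turn [0.0022, -0.0078, -0.0034] rows>1.2
```

```bash
python3 -c "
from h import *
X=[]
for i in range(6):
    X.append(bot.read_state()['tool_pos']);cams.read_camera('top')
X=np.array(X);print((X*1e3).round(1).tolist());m=X.mean(0)
mv(bot.read_state()['tool_pos']+jp(-63,0,-12.5)-m,102.06)"
```

```text
[[430.8, 325.7, 36.3], [430.9, 325.9, 36.5], [430.9, 326.0, 36.5], [430.9, 326.2, 36.5], [430.8, 326.3, 36.6], [430.7, 326.5, 36.6]]
 shift [-0.0122, 0.008, 0.1959] turn [0.0026, -0.0073, -0.0016] rows>1.2
```

{"op": "play_rows", "data": {"rows": [[[-0.012,0.006,0.05],[0,-0.006,0]],[[-0.012,0.006,0.1],[0,-0.006,0]],[[-0.012,0.006,0.14],[0,-0.006,0]],[[-0.012,0.006,0.17],[0,-0.006,0]],[[-0.012,0.006,0.185],[0,-0.006,0]],[[-0.012,0.006,0.19],[0,-0.006,0]],[[-0.012,0.006,0.194],[0,-0.006,0]],[[-0.012,0.006,0.194],[0,-0.006,0]]]}}

```text
time: 12.43
tool_pos: [0.4328, 0.3293, -0.0119]
tcp_rot: [0.329, -3.123, -0.003]
wrist_force: [-0.1, -0.4, -0.4]
width: 0.572
grip_force: 31.6
```

```bash
python3 -c "
from h import *
for i in range(4): st();cams.read_camera('top')
mv(jp(-63,0,-13),102.06)"
```

```text
t 12.43 pos [ 0.4328  0.3293 -0.0119] jig mm [-63.2   0.6 -11.9] F [-0.1 -0.4 -0.4] w 0.572 g 31.6
t 12.48 pos [ 0.433   0.3294 -0.0117] jig mm [-63.    0.7 -11.7] F [ 0.6  0.1 -0.7] w 0.572 g 31.6
t 12.53 pos [ 0.4331  0.3295 -0.0115] jig mm [-62.8   0.7 -11.5] F [ 0.  -0.1 -0.3] w 0.578 g 31.6
t 12.58 pos [ 0.4331  0.3295 -0.0115] jig mm [-62.8   0.7 -11.5] F [-0.2  0.2 -0.7] w 0.577 g 31.6
 shift [0.0005, -0.0028, 0.0062] turn [0.0031, -0.0002, -0.0004] rows>0.0
```

{"op": "play_rows", "data": {"rows": [[[0,-0.003,0.004],[0.002,0,0]],[[0,-0.003,0.006],[0.002,0,0]],[[0,-0.003,0.006],[0.002,0,0]],[[0,-0.003,0.006],[0.002,0,0]]]}}

```text
time: 12.97
tool_pos: [0.4328, 0.3284, -0.0135]
tcp_rot: [0.329, -3.123, -0.001]
wrist_force: [0.4, 1.3, 0.2]
width: 0.573
grip_force: 31.6
```

{"op": "play_rows", "data": {"rows": [[[0,0,0.002],[0,0,0]],[[0,0,0.004],[0,0,0]],[[0,0,0.004],[0,0,0]],[[0,0,0.004],[0,0,0]]]}}

```text
time: 13.3
tool_pos: [0.4328, 0.3284, -0.0135]
tcp_rot: [0.329, -3.123, -0.0]
wrist_force: [-2.9, -1.9, 7.4]
width: 0.576
grip_force: 32.5
```

On the bed (Fz 7 N). Ease slightly and slide into the rails, watching the lateral force.

{"op": "play_rows", "data": {"rows": [[[0,0,-0.004],[0,0,0]],[[-0.015,0,-0.004],[0,0,0]],[[-0.03,0,-0.004],[0,0,0]],[[-0.045,0,-0.004],[0,0,0]],[[-0.06,0,-0.004],[0,0,0]],[[-0.075,0,-0.004],[0,0,0]],[[-0.08,0,-0.004],[0,0,0]],[[-0.08,0,-0.004],[0,0,0]]]}}

```text
time: 13.97
tool_pos: [0.4525, 0.3323, -0.0135]
tcp_rot: [0.329, -3.122, 0.001]
wrist_force: [-2.0, -3.2, 4.6]
width: 0.576
grip_force: 32.2
```

{"op": "play_rows", "data": {"rows": [[[-0.015,0,0],[0,0,0]],[[-0.03,0,0],[0,0,0]],[[-0.045,0,0],[0,0,0]],[[-0.06,0,0],[0,0,0]],[[-0.06,0,0],[0,0,0]]]}}

```text
time: 14.38
tool_pos: [0.4673, 0.3354, -0.0135]
tcp_rot: [0.329, -3.123, 0.0]
wrist_force: [-1.3, -2.9, 5.9]
width: 0.577
grip_force: 32.4
```

```bash
python3 -c "
from h import *
st();mv(jp(-28,0,-13.5),102.06)"
```

```text
t 14.38 pos [ 0.4673  0.3354 -0.0135] jig mm [-28.1  -0.6 -13.5] F [-1.3 -2.9  5.9] w 0.577 g 32.4
 shift [-0.0005, 0.0025, -0.0001] turn [-0.0002, -0.002, -0.0005] rows>0.0
```

Slid well into the rails with small forces. Release, then rise.

{"op": "play_rows", "data": {"rows": [[[0,0,0],[0,0,0]],[[0,0,0],[0,0,0]],[[0,0,0],[0,0,0]],[[0,0,0],[0,0,0]]], "claw": 0.7}}

```text
time: 14.72
tool_pos: [0.4671, 0.3359, -0.0137]
tcp_rot: [0.329, -3.123, -0.001]
wrist_force: [0.2, -0.4, -1.0]
width: 0.846
grip_force: 0.0
```

{"op": "play_rows", "data": {"rows": [[[0,0,-0.04],[0,0,0]],[[0,0,-0.08],[0,0,0]],[[0,0,-0.14],[0,0,0]],[[0,0,-0.2],[0,0,0]],[[0.1,0,-0.22],[0,0,0]],[[0.2,0,-0.22],[0,0,0]],[[0.24,0,-0.22],[0,0,0]],[[0.24,0,-0.22],[0,0,0]]]}}

```text
time: 15.38
tool_pos: [0.4065, 0.3227, 0.042]
tcp_rot: [0.331, -3.123, -0.0]
wrist_force: [0.5, -0.3, -0.6]
width: 0.846
grip_force: 0.0
```

```bash
python3 -c "
from h import *
st();mv(jp(-80,0,-7),102.06,12)
cs=cams.read_camera('scene');im=cs['image'];v=bot.read_state
# model of sink: back at jig xb, on bed; compare dark silhouette
m=(im.max(2)<48).astype(np.uint8)
np.save('s.npy',im)
for xb in(-22,-18,-14):
    C=place(JIG,np.array([[xb,-25,46],[xb,25,46],[xb-25,-25,46],[xb-25,25,46],[xb-25,-25,10],[xb-25,25,10],[xb,25,10]])/1e3);print(xb,proj(cs,C).round(0).astype(int).tolist())
print((im[222:276:2,250:306:2].max(2)))"
```

```text
t 15.38 pos [0.4065 0.3227 0.042 ] jig mm [-90.3  -0.4  42. ] F [ 0.5 -0.3 -0.6] w 0.846 g 0.0
 shift [-0.0413, 0.0014, 0.1961] turn [0.0006, -0.2687, 0.0008] rows>1.7
-22 [[291, 261], [273, 275], [300, 268], [283, 283], [299, 279], [282, 294], [273, 286]]
-18 [[290, 260], [272, 274], [299, 267], [281, 282], [298, 278], [281, 293], [272, 285]]
-14 [[288, 259], [270, 273], [297, 266], [280, 280], [297, 277], [279, 291], [270, 284]]
[[155 157 147 149 143 152 128 108  68  70 137 102 159 170 167 171 171 167
  165 161 171  36  32  33  41  78  93  91]
 [137 146 146 146 143 120 103 100 142 148 123 104  84 173 171 171 170 171
  168 164 175  29  27  37  33  36  84  87]
 [168 165 164 165 110 103 104  99  68  63  99  53  87 169 169 170 170 169
  167 164 165  28  33  35  31  34  26  65]
 [165 163 165 166 171 100 104 105 105  83  54  49  93 171 168 169 167 168
  161 159 155  28  30  34  36  31  30  33]
 [165 166 166 164 169  77 102 101  70  52  50  90 169 167 169 167 172 170
  167 160 152  26  30  32  31  33  31  32]
 [166 164 167 169 158 100  96  53  54  54 120 171 165 170 169 171 170 169
  164 
[... 1794 characters left out ...]
 64  62  50 123 184 141 104 121  71  88  88  87  96 144 179  42  33  47
   48  37  33  36  32  37  33  26  50 140]
 [ 66  64  62  74 104  89  76  70  44 108 126 123 176 173 176  33  33  47
   44  31  34  30  33  41  32  33  34  30]
 [ 65  61  70 104  92  92  45  22  44  94 159 179 176 169  62  27  32  40
   43  35  32  28  30  46  53  31  34  34]
 [ 66  73  95  85  94  93  50  40  82  92  96  89 154  25  29  34  26  32
   30  32  33  30  29  26  85  30  33  31]
 [135 183 116  82  93  87  97  86  95  97  98  80  28  34  32  32  31  32
   33  29  28  29  31  29  32  34  26 103]
 [206 166 152 127  94 129 152 146 124  91  81  26  29  33  31  32  34  32
   25  36  36  35  31  33  30  34  27  38]]
```

Clear. Shut the fingers, tilt 12° and come down behind the fins.

{"op": "play_rows", "data": {"rows": [[[0,0,0],[0,-0.09,0]],[[0,0,0.03],[0,-0.18,0]],[[0,0,0.08],[0,-0.268,0]],[[-0.02,0.001,0.13],[0,-0.268,0]],[[-0.04,0.001,0.18],[0,-0.268,0]],[[-0.04,0.001,0.196],[0,-0.268,0]],[[-0.04,0.001,0.196],[0,-0.268,0]],[[-0.04,0.001,0.196],[0,-0.268,0]]], "claw": -1}}

```text
time: 16.1
tool_pos: [0.4189, 0.3258, -0.0073]
tcp_rot: [-0.307, 2.917, 0.033]
wrist_force: [-0.4, 0.5, 0.6]
width: -0.001
grip_force: 0.0
```

```bash
python3 -c "
from h import *
st();mv(jp(-50,0,-7),102.06,12)"
```

```text
t 16.1 pos [ 0.4189  0.3258 -0.0073] jig mm [-77.5   0.1  -7.3] F [-0.4  0.5  0.6] w -0.001 g 0.0
 shift [-0.1076, -0.0004, 0.0219] turn [0.0004, 0.0001, -0.0012] rows>0.7
```

{"op": "play_rows", "data": {"rows": [[[-0.02,0,0.004],[0,0,0]],[[-0.04,0,0.008],[0,0,0]],[[-0.06,0,0.013],[0,0,0]],[[-0.08,0,0.017],[0,0,0]],[[-0.1,0,0.021],[0,0,0]],[[-0.115,0,0.024],[0,0,0]],[[-0.13,0,0.028],[0,0,0]],[[-0.145,0,0.031],[0,0,0]],[[-0.16,0,0.034],[0,0,0]],[[-0.17,0,0.036],[0,0,0]],[[-0.17,0,0.036],[0,0,0]]]}}

```text
time: 17.02
tool_pos: [0.4611, 0.3348, -0.0074]
tcp_rot: [-0.307, 2.917, 0.033]
wrist_force: [0.1, -0.1, 0.0]
width: 0.003
grip_force: 0.0
```

{"op": "play_rows", "data": {"rows": [[[-0.006,0,0.0012],[0,0,0]],[[-0.012,0,0.0025],[0,0,0]],[[-0.016,0,0.0034],[0,0,0]],[[-0.016,0,0.0034],[0,0,0]]]}}

```text
time: 17.35
tool_pos: [0.4647, 0.3355, -0.0074]
tcp_rot: [-0.308, 2.917, 0.033]
wrist_force: [-0.6, -0.6, 0.5]
width: 0.001
grip_force: 0.1
```

```bash
python3 -c "
from h import *
for i in range(3): st();cams.read_camera('top')"
```

```text
t 17.35 pos [ 0.4647  0.3355 -0.0074] jig mm [-30.7  -0.   -7.4] F [-0.6 -0.6  0.5] w 0.001 g 0.1
t 17.4 pos [ 0.4646  0.3354 -0.0075] jig mm [-30.8  -0.   -7.5] F [-0.3  0.1 -1. ] w 0.002 g 0.1
t 17.45 pos [ 0.4645  0.3354 -0.0075] jig mm [-30.9  -0.   -7.5] F [-0.2  0.3 -0.4] w -0.001 g 0.0
```

Continue in small steps until the transistors give a little force.

{"op": "play_rows", "data": {"rows": [[[-0.006,0,0.0012],[0,0,0]],[[-0.012,0,0.0025],[0,0,0]],[[-0.012,0,0.0025],[0,0,0]]]}}

```text
time: 17.75
tool_pos: [0.4679, 0.3363, -0.0073]
tcp_rot: [-0.308, 2.917, 0.033]
wrist_force: [-0.5, -0.1, 0.5]
width: -0.005
grip_force: 0.1
```

{"op": "play_rows", "data": {"rows": [[[-0.006,0,0.0012],[0,0,0]],[[-0.012,0,0.0025],[0,0,0]],[[-0.012,0,0.0025],[0,0,0]]]}}

```text
time: 18.0
tool_pos: [0.471, 0.3369, -0.0073]
tcp_rot: [-0.307, 2.917, 0.033]
wrist_force: [-0.4, 0.8, 0.1]
width: 0.001
grip_force: 0.1
```

{"op": "play_rows", "data": {"rows": [[[-0.006,0,0.0012],[0,0,0]],[[-0.012,0,0.0025],[0,0,0]],[[-0.012,0,0.0025],[0,0,0]]]}}

```text
time: 18.25
tool_pos: [0.4739, 0.3375, -0.0074]
tcp_rot: [-0.307, 2.917, 0.033]
wrist_force: [-0.6, -0.3, 0.7]
width: 0.0
grip_force: 0.1
```

{"op": "play_rows", "data": {"rows": [[[-0.004,0,0.0008],[0,0,0]],[[-0.008,0,0.0017],[0,0,0]],[[-0.008,0,0.0017],[0,0,0]]]}}

```text
time: 18.5
tool_pos: [0.4758, 0.3379, -0.0074]
tcp_rot: [-0.307, 2.917, 0.033]
wrist_force: [-0.4, -0.3, 0.1]
width: -0.002
grip_force: 0.1
```

{"op": "play_rows", "data": {"rows": [[[-0.004,0,0.0008],[0,0,0]],[[-0.008,0,0.0017],[0,0,0]],[[-0.008,0,0.0017],[0,0,0]]]}}

```text
time: 18.75
tool_pos: [0.4778, 0.3383, -0.0074]
tcp_rot: [-0.307, 2.917, 0.033]
wrist_force: [0.3, -0.3, -0.5]
width: -0.002
grip_force: 0.1
```

```bash
python3 -c "
from h import *
for i in range(3): st();cs=cams.read_camera('scene')
a=cv2.imread('pics/scene0.png')[:,:,::-1].astype(int);b=cs['image'].astype(int)
# red pointer near scale, jig about x 5..15,y 40..50
def red(im):
    im=im[262:292,238:268];m=(im[:,:,0]>im[:,:,1]*1.6)&(im[:,:,0]>70);y,x=np.nonzero(m);return m.sum(),x.mean()+238,y.mean()+262
print(red(a),red(b),proj(cs,place(JIG,[[.0,.045,.012],[.01,.045,.012]])))"
```

```text
t 18.75 pos [ 0.4778  0.3383 -0.0074] jig mm [-17.3  -0.   -7.4] F [ 0.3 -0.3 -0.5] w -0.002 g 0.1
t 18.8 pos [ 0.4777  0.3383 -0.0074] jig mm [-17.3   0.   -7.4] F [ 0.2 -0.7 -0.4] w 0.001 g 0.1
t 18.85 pos [ 0.4777  0.3382 -0.0074] jig mm [-17.4  -0.   -7.4] F [-0.7  1.5  0. ] w 0.001 g 0.1
(np.int64(8), np.float64(255.0), np.float64(275.5)) (np.int64(8), np.float64(255.0), np.float64(275.5)) [[257.99667206 285.14477249]
 [254.46657871 282.21920334]]
```

Pointer unmoved, force ~0: still short of the transistors. Continue.

{"op": "play_rows", "data": {"rows": [[[-0.004,0,0.0008],[0,0,0]],[[-0.008,0,0.0017],[0,0,0]],[[-0.008,0,0.0017],[0,0,0]]]}}

```text
time: 19.15
tool_pos: [0.4796, 0.3386, -0.0075]
tcp_rot: [-0.307, 2.917, 0.033]
wrist_force: [-0.3, -0.1, 0.3]
width: 0.002
grip_force: 0.2
```

{"op": "play_rows", "data": {"rows": [[[-0.004,0,0.0008],[0,0,0]],[[-0.008,0,0.0017],[0,0,0]],[[-0.008,0,0.0017],[0,0,0]]]}}

```text
time: 19.4
tool_pos: [0.4809, 0.3388, -0.0077]
tcp_rot: [-0.307, 2.918, 0.032]
wrist_force: [-5.2, 0.5, 2.9]
width: 0.005
grip_force: 2.1
```

```bash
python3 -c "
from h import *
for i in range(3): st();cs=cams.read_camera('scene')
b=cs['image'];print(b[240:290:2,250:296:2].max(2))
for xb in(10,4,-4):print(xb,proj(cs,place(JIG,np.array([[xb,25,46],[xb-25,25,46],[xb-25,25,10],[xb,25,10],[xb-25,-25,10]])/1e3)).round(0).tolist())"
```

```text
t 19.4 pos [ 0.4809  0.3388 -0.0077] jig mm [-14.1  -0.1  -7.7] F [-5.2  0.5  2.9] w 0.005 g 2.1
t 19.45 pos [ 0.4809  0.3389 -0.0077] jig mm [-14.1  -0.1  -7.7] F [-5.5 -0.8  2.6] w 0.005 g 2.2
t 19.5 pos [ 0.4809  0.3389 -0.0077] jig mm [-14.1  -0.1  -7.7] F [-4.8  0.4  2.9] w -0.0 g 2.3
[[108  85  70 103 102 101 102 103  75  70 175 129  28  34  30  32  36  36
   30  30  31  72  87]
 [ 74  54  48  61 101 102  99  99 104  74 124 126  25  34  35  26  31  36
   29  29  30  32  30]
 [ 57  55 124 102  53  94 105  98  98 102 101  65  43  30  34  32  27  29
   35  32  32  35  31]
 [ 58 155 180 165  64  48  89 104  99  99 104  99  85  32  30  30  34  29
   33  31  31  35  37]
 [184 178 138  94  99  84  49  72 101 104 145 108 120  22  28  30  32  33
   36  34  29  33  32]
 [172 141  92  93  83  68  64  47  63 104 149  27  35  29  29  28  33  34
   34  31  32  31  33]
 [ 90  97  96  90  66  69  61  66  52  47 165 142  24  32  32  27  37  31
   30  29  32  31  33]
 [ 96  93 117 126  96  62  64  62  69  98  85  71  28  34  31  32  32  31
   32  34  30  32  30]
 [105 121 123  89  65  61  60  67
[... 1167 characters left out ...]
9  29  50  80  97  95  95  94  97  95
   96  95  92  92  93]
 [176 141 178 179 178 177 162  27  25  29  70  95  95  95  93  93  98  93
   93  93  96  91  93]
 [171 171 174 179 177 178 180  88  39  31  30  69  92  92  94  93  97  96
   95  90  95  96  92]
 [176 172 170 175 175 179 179  92  99  59  28  28  60  89  94  93  93  93
   94  93  94  93  94]
 [102 169 174 170 175 178 183  90  97  96  63  35  70  34  90  97  95  94
   94  94  94  91  96]]
10 [[262.0, 266.0], [271.0, 273.0], [271.0, 284.0], [262.0, 277.0], [288.0, 270.0]]
4 [[264.0, 268.0], [273.0, 275.0], [273.0, 286.0], [264.0, 279.0], [290.0, 272.0]]
-4 [[267.0, 270.0], [276.0, 277.0], [276.0, 288.0], [267.0, 281.0], [293.0, 274.0]]
```

Contact with the transistors (about 5 N, sink's left edge at scene u 262 matching back at x = 10). Now back off and go to the gauge button.

{"op": "play_rows", "data": {"rows": [[[0.02,0,-0.004],[0,0,0]],[[0.06,0,-0.012],[0,0,0]],[[0.12,0,-0.025],[0,0,0]],[[0.2,0,-0.042],[0,0,0]],[[0.2,0,-0.15],[0,0.1,0]],[[0.2,0,-0.3],[0,0.2,0]],[[0.2,0,-0.45],[0,0.268,0]],[[0.2,0,-0.5],[0,0.268,0]],[[0.2,0,-0.5],[0,0.268,0]],[[0.2,0,-0.5],[0,0.268,0]]]}}

```text
time: 20.38
tool_pos: [0.4091, 0.3237, 0.1054]
tcp_rot: [-0.329, 3.122, 0.002]
wrist_force: [0.2, 0.4, -0.7]
width: 0.0
grip_force: 0.0
```

```bash
python3 -c "
from h import *
st();mv(jp(58,0,100),102.06);mv(jp(58,0,70),102.06)
cs=cams.read_camera('scene');ct=cams.read_camera('top')
for c in(cs,ct):
    h=cv2.cvtColor(c['image'],cv2.COLOR_RGB2HSV);m=cv2.inRange(h,(0,150,90),(8,255,255))|cv2.inRange(h,(172,150,90),(180,255,255))
    k,l,s,ce=cv2.connectedComponentsWithStats(m)
    print([(ce[i].round(1).tolist(),s[i,4]) for i in range(1,k) if s[i,4]>40 and np.hypot(*(ce[i]-proj(c,jp(58,0,93))[0]))<20],proj(c,jp(58,0,94)))"
```

```text
t 20.38 pos [0.4091 0.3237 0.1054] jig mm [-8.750e+01  1.000e-01  1.054e+02] F [ 0.2  0.4 -0.7] w 0.0 g 0.0
 shift [-0.582, -0.0003, 0.023] turn [0.0016, 0.003, -0.0006] rows>3.5
 shift [-0.5817, -0.0004, 0.143] turn [0.0016, 0.003, -0.0006] rows>3.6
[([252.7, 229.9], np.int32(120))] [[253.25971756 229.96702822]]
[([239.7, 201.3], np.int32(118))] [[239.57663334 200.8680594 ]]
```

{"op": "play_rows", "data": {"rows": [[[-0.1,0,0.02],[0,0,0]],[[-0.24,0,0.02],[0,0,0]],[[-0.38,0,0.02],[0,0,0]],[[-0.5,0,0.02],[0,0,0]],[[-0.582,0,0.02],[0.001,0.003,0]],[[-0.582,0,0.02],[0.001,0.003,0]],[[-0.582,0,0.06],[0.001,0.003,0]],[[-0.582,0,0.11],[0.001,0.003,0]],[[-0.582,0,0.14],[0.001,0.003,0]],[[-0.582,0,0.16],[0.001,0.003,0]],[[-0.582,0,0.16],[0.001,0.003,0]],[[-0.582,0,0.16],[0.001,0.003,0]]]}}

```text
time: 21.48
tool_pos: [0.5494, 0.3534, 0.0634]
tcp_rot: [0.33, -3.119, 0.002]
wrist_force: [1.0, 0.5, 0.5]
width: -0.001
grip_force: 0.0
```

```bash
python3 -c "
from h import *
st();mv(jp(58,0,60),102.06);mv(jp(58,0,42.5),102.06)"
```

```text
t 21.48 pos [0.5494 0.3534 0.0634] jig mm [55.9 -0.1 63.4] F [1.  0.5 0.5] w -0.001 g 0.0
 shift [-0.0086, 0.0006, 0.0137] turn [-0.0011, -0.0064, 0.0001] rows>0.1
 shift [-0.0089, 0.0007, 0.0837] turn [-0.0011, -0.0064, 0.0001] rows>0.5
```

{"op": "play_rows", "data": {"rows": [[[-0.006,0,0.01],[0,0,0]],[[-0.006,0,0.02],[0,0,0]],[[-0.006,0,0.03],[0,0,0]],[[-0.006,0,0.04],[0,0,0]],[[-0.006,0,0.05],[0,0,0]],[[-0.006,0,0.06],[0,0,0]],[[-0.006,0,0.07],[0,0,0]],[[-0.006,0,0.07],[0,0,0]]]}}

```text
time: 22.15
tool_pos: [0.5526, 0.3544, 0.0468]
tcp_rot: [0.329, -3.122, 0.0]
wrist_force: [1.8, 1.1, 1.3]
width: 0.001
grip_force: 1.2
```

{"op": "play_rows", "data": {"rows": [[[0,0,0.006],[0,0,0]],[[0,0,0.01],[0,0,0]],[[0,0,0.01],[0,0,0]]]}}

```text
time: 22.4
tool_pos: [0.5526, 0.3544, 0.0445]
tcp_rot: [0.329, -3.122, 0.0]
wrist_force: [3.1, 2.2, 3.0]
width: 0.002
grip_force: 1.5
```

{"op": "play_rows", "data": {"rows": [[[0,0,0.004],[0,0,0]],[[0,0,0.008],[0,0,0]],[[0,0,0.008],[0,0,0]]]}}

```text
time: 22.65
tool_pos: [0.5525, 0.3544, 0.0425]
tcp_rot: [0.329, -3.122, 0.0]
wrist_force: [2.3, 2.1, 4.6]
width: 0.002
grip_force: 2.1
```

{"op": "play_rows", "data": {"rows": [[[0,0,0.003],[0,0,0]],[[0,0,0.006],[0,0,0]],[[0,0,0.006],[0,0,0]]]}}

```text
time: 22.9
tool_pos: [0.5526, 0.3544, 0.0418]
tcp_rot: [0.329, -3.122, 0.0]
wrist_force: [1.5, 0.9, 8.4]
width: 0.004
grip_force: 3.9
```

```bash
cat >b.py <<'E'
from h import *
st()
cs=cams.read_camera('scene');ct=cams.read_camera('top')
for c in(cs,ct):
    h=cv2.cvtColor(c['image'],cv2.COLOR_RGB2HSV);m=cv2.inRange(h,(0,150,90),(8,255,255))|cv2.inRange(h,(172,150,90),(180,255,255))
    k,l,s,ce=cv2.connectedComponentsWithStats(m)
    print([(ce[i].round(1).tolist(),s[i,:4].tolist(),s[i,4]) for i in range(1,k) if s[i,4]>5 and np.hypot(*(ce[i]-proj(c,jp(58,0,85))[0]))<25],proj(c,jp(58,0,94)),proj(c,jp(58,0,76)))
E
python3 b.py
```

```text
t 22.9 pos [0.5526 0.3544 0.0418] jig mm [59.2  0.1 41.8] F [1.5 0.9 8.4] w 0.004 g 3.9
[([254.0, 239.4], [250, 238, 9, 3], np.int32(9))] [[253.25971756 229.96702822]] [[253.41309859 235.98150015]]
[] [[239.57663334 200.8680594 ]] [[240.2001571  202.49334986]]
```

Force has risen to 8 N near the expected stop; two more small steps to confirm the stop.

{"op": "play_rows", "data": {"rows": [[[0,0,0.003],[0,0,0]],[[0,0,0.006],[0,0,0]],[[0,0,0.006],[0,0,0]]]}}

```text
time: 23.25
tool_pos: [0.5526, 0.3544, 0.0417]
tcp_rot: [0.329, -3.122, 0.0]
wrist_force: [-1.8, -1.0, 14.8]
width: 0.002
grip_force: 7.2
```

```bash
python3 -c "
from h import *
st()"
```

```text
t 23.25 pos [0.5526 0.3544 0.0417] jig mm [59.2  0.1 41.7] F [-1.8 -1.  14.8] w 0.002 g 7.2
```

On the stop (15 N, no further travel). Lift off, return behind the fins.

{"op": "play_rows", "data": {"rows": [[[0,0,-0.06],[0,0,0]],[[0,0,-0.15],[0,0,0]],[[0,0,-0.24],[0,0,0]],[[0.13,0,-0.25],[0,0,0]],[[0.28,0,-0.25],[0,0,0]],[[0.42,0,-0.25],[0,0,0]],[[0.54,0,-0.25],[0,-0.1,0]],[[0.585,0,-0.25],[0,-0.2,0]],[[0.585,0,-0.2],[0,-0.268,0]],[[0.585,0,-0.1],[0,-0.268,0]],[[0.585,0,-0.1],[0,-0.268,0]],[[0.585,0,-0.1],[0,-0.268,0]]]}}

```text
time: 24.25
tool_pos: [0.4062, 0.3213, 0.0621]
tcp_rot: [-0.31, 2.925, 0.026]
wrist_force: [1.2, -1.0, 0.2]
width: -0.001
grip_force: 0.0
```

```bash
python3 b.py; python3 -c "
from h import *
mv(jp(-70,0,-7.5),102.06,12)
cs=cams.read_camera('scene');b=cs['image'];print(b[258:284:2,254:296:2].max(2))"
```

```text
t 24.25 pos [0.4062 0.3213 0.0621] jig mm [-90.9  -1.6  62.1] F [ 1.2 -1.   0.2] w -0.001 g 0.0
[([252.8, 235.4], [247, 230, 13, 11], np.int32(113))] [[253.25971756 229.96702822]] [[253.41309859 235.98150015]]
[([240.4, 202.8], [235, 197, 12, 12], np.int32(110))] [[239.57663334 200.8680594 ]] [[240.2001571  202.49334986]]
 shift [-0.0086, 0.0009, 0.2979] turn [-0.0012, -0.0042, -0.0007] rows>1.8
[[ 66  61  62  60  66  82  88  50 125 160 158 123  28  33  34  26 100 161
  163 165 164]
 [ 74  61  75  86 163 157  83  47  82  88  90  80  40  31  31  52  45 169
  159 161 160]
 [ 85  72 118 176 154  98  37  34  34  62  55  32  40  29  37  35  38 126
  166 162  54]
 [ 48 119 178 137  76  34  29  32  36  31  37  30  39  32  30  34  34  32
  111 131  37]
 [ 60  73 101  74  44  36  32  31  31  50  33  44  31  30  30  32  31  28
   32  57  36]
 [ 68 101  90  75  34  32  35  33  36  30  33  34  33  31  29  41  80  98
   29  37  46]
 [ 95  84  90  75  30  32  38  35  32  39  32  28  31  29  58 112 152 169
   96  31  81]
 [110  83  89  76  30  34  32  31  32  30  34  32  29  65 120 150 165 167
  165 151  35]
 [146 123  89 106  29  34  33  30  31  37  34  30  61 129 167 165 164 166
  167 165 169]
 [155  90 171  68  33  32  32  31  33  31  43  52 179 172 171 163 164 166
  165 165 163]
 [156 156 148  26  38  94  33  28  30  75  64 175 166 168 165 170 166 162
  165 167 166]
 [131 171 173 103  31  92  36  36  42 110 170 167 166 169 170 167 166 165
  162 163 164]
 [174 169 171 172 157  29  35  35 111 174 166 168 168 167 165 165 167 163
  164 164 164]]
```

The gauge is down (button at scene (253,235)) and the sink is in place. Descend and push.

{"op": "play_rows", "data": {"rows": [[[0,0,0.08],[0,0,0]],[[0,0.001,0.17],[0,-0.003,0]],[[0,0.001,0.26],[0,-0.003,0]],[[-0.008,0.001,0.298],[0,-0.003,0]],[[-0.008,0.001,0.298],[0,-0.003,0]],[[-0.008,0.001,0.298],[0,-0.003,0]]]}}

```text
time: 24.9
tool_pos: [0.4266, 0.3275, -0.0074]
tcp_rot: [-0.307, 2.917, 0.031]
wrist_force: [0.4, -0.2, -0.1]
width: -0.001
grip_force: 0.0
```

```bash
python3 -c "
from h import *
cams.read_camera('top');st();mv(jp(-17,0,-7.5),102.06,12)"
```

```text
t 24.95 pos [ 0.427   0.328  -0.0066] jig mm [-69.1   0.5  -6.6] F [ 0.3 -0.1  0.5] w 0.005 g 0.0
 shift [-0.2031, -0.002, 0.0471] turn [0.0001, 0.0014, -0.0011] rows>1.3
```

{"op": "play_rows", "data": {"rows": [[[-0.03,-0.001,0.007],[0,0,0]],[[-0.06,-0.001,0.014],[0,0,0]],[[-0.09,-0.001,0.021],[0,0,0]],[[-0.12,-0.001,0.028],[0,0,0]],[[-0.14,-0.001,0.032],[0,0,0]],[[-0.16,-0.001,0.037],[0,0,0]],[[-0.175,-0.001,0.041],[0,0,0]],[[-0.19,-0.001,0.044],[0,0,0]],[[-0.203,-0.001,0.047],[0,0,0]],[[-0.203,-0.001,0.047],[0,0,0]],[[-0.203,-0.001,0.047],[0,0,0]]]}}

```text
time: 25.87
tool_pos: [0.4768, 0.3379, -0.0088]
tcp_rot: [-0.307, 2.917, 0.032]
wrist_force: [-0.2, -0.4, 0.4]
width: -0.004
grip_force: 0.0
```

{"op": "play_rows", "data": {"rows": [[[-0.006,0,0.0012],[0,0,0]],[[-0.012,0,0.0025],[0,0,0]],[[-0.016,0,0.0034],[0,0,0]],[[-0.016,0,0.0034],[0,0,0]]]}}

```text
time: 26.2
tool_pos: [0.4799, 0.3385, -0.009]
tcp_rot: [-0.308, 2.919, 0.031]
wrist_force: [-3.6, -1.2, 2.4]
width: 0.002
grip_force: 2.0
```

```bash
cat >p.py <<'E'
from h import *
import sys
F=[]
for i in range(int(sys.argv[1])):
    F.append(bot.read_state()["wrist_force"]);c=cams.read_camera("scene")
F=np.mean(F,0);st();print("mean F jig x",round(F[0]*np.cos(JIG[2])+F[1]*np.sin(JIG[2]),2),"y",round(-F[0]*np.sin(JIG[2])+F[1]*np.cos(JIG[2]),2),"z",F[2].round(2))
im=c["image"][262:292,238:268].astype(int);w=np.clip(im[:,:,0]-1.5*im[:,:,1],0,None)*(im[:,:,0]>60);y,x=np.mgrid[262:292,238:268]
print("pointer",w.sum().round(0),(w*x).sum()/w.sum(),(w*y).sum()/w.sum())
g=np.clip(im[:,:,1]-1.25*im[:,:,0],0,None);print("green",g.sum().round(0),(g*x).sum()/max(g.sum(),1),(g*y).sum()/max(g.sum(),1))
print("px per 6mm",(proj(c,jp(16,45,12))-proj(c,jp(10,45,12))).round(2))
E
python3 p.py 4
```

```text
t 26.4 pos [ 0.4799  0.3385 -0.009 ] jig mm [-15.1  -0.2  -9. ] F [-5.9 -1.2  1.9] w -0.004 g 2.5
mean F jig x -4.16 y 0.16 z 2.42
pointer 390.0 254.81258023106548 275.6405648267009
green 60.0 250.79338842975207 276.4876033057851
px per 6mm [[-2.1  -1.74]]
```

{"op": "play_rows", "data": {"rows": [[[-0.004,0,0.0008],[0,0,0]],[[-0.008,0,0.0017],[0,0,0]],[[-0.012,0,0.0025],[0,0,0]],[[-0.012,0,0.0025],[0,0,0]]]}}

```text
time: 26.73
tool_pos: [0.482, 0.3388, -0.0092]
tcp_rot: [-0.307, 2.92, 0.03]
wrist_force: [-9.0, -1.5, 5.6]
width: -0.002
grip_force: 4.6
```

```bash
python3 p.py 4
```

```text
t 26.93 pos [ 0.482   0.3389 -0.0092] jig mm [-13.1  -0.3  -9.2] F [-8.6 -1.6  5.8] w 0.005 g 4.5
mean F jig x -9.08 y 0.61 z 6.28
pointer 353.0 254.23796033994336 275.0226628895184
green 28.0 250.07079646017698 276.82300884955754
px per 6mm [[-2.1  -1.74]]
```

```bash
python3 - <<'E'
import cv2,numpy as np
im=cv2.imread("pics/scene0.png")[262:292,238:268,::-1].astype(int);w=np.clip(im[:,:,0]-1.5*im[:,:,1],0,None)*(im[:,:,0]>60);y,x=np.mgrid[262:292,238:268]
print((w*x).sum()/w.sum(),(w*y).sum()/w.sum(),w.sum())
g=np.clip(im[:,:,1]-1.25*im[:,:,0],0,None);print("green",g.sum(),(g*x).sum()/g.sum(),(g*y).sum()/g.sum())
E
```

```text
254.80491551459292 275.6559139784946 325.5
green 48.5 250.77319587628867 276.5618556701031
```

{"op": "play_rows", "data": {"rows": [[[-0.0008,0,-0.004],[0,0,0]],[[-0.002,0,-0.006],[0,0,0]],[[-0.006,0,-0.005],[0,0,0]],[[-0.01,0,-0.004],[0,0,0]],[[-0.01,0,-0.004],[0,0,0]]]}}

```text
time: 27.35
tool_pos: [0.4832, 0.339, -0.0089]
tcp_rot: [-0.308, 2.922, 0.029]
wrist_force: [-9.3, 1.5, 0.7]
width: 0.002
grip_force: 4.1
```

```bash
python3 p.py 5
```

```text
t 27.6 pos [ 0.4832  0.339  -0.0088] jig mm [-11.9  -0.5  -8.8] F [-7.3 -0.3  0.6] w 0.0 g 4.0
mean F jig x -8.45 y 2.6 z 1.31
pointer 381.0 253.58923884514437 274.81889763779526
green 18.0 250.0 276.8783783783784
px per 6mm [[-2.1  -1.74]]
```

{"op": "play_rows", "data": {"rows": [[[-0.004,0,0.0005],[0,0,0]],[[-0.008,0,0.001],[0,0,0]],[[-0.012,0,0.0015],[0,0,0]],[[-0.012,0,0.0015],[0,0,0]]]}}

```text
time: 27.93
tool_pos: [0.4849, 0.3392, -0.009]
tcp_rot: [-0.307, 2.924, 0.028]
wrist_force: [-12.3, 0.9, 3.2]
width: -0.002
grip_force: 5.8
```

```bash
python3 p.py 5
```

```text
t 28.18 pos [ 0.4849  0.3393 -0.0089] jig mm [-10.1  -0.5  -8.9] F [-11.6   1.4   2.7] w 0.0 g 5.7
mean F jig x -11.56 y 3.38 z 3.18
pointer 342.0 252.98389458272328 274.40849194729134
green 8.0 249.6969696969697 277.27272727272725
px per 6mm [[-2.1  -1.74]]
```

{"op": "play_rows", "data": {"rows": [[[-0.003,0,-0.0008],[0,0,0]],[[-0.006,0,-0.0006],[0,0,0]],[[-0.006,0,-0.0006],[0,0,0]],[[-0.006,0,-0.0006],[0,0,0]]]}}

```text
time: 28.52
tool_pos: [0.4857, 0.3394, -0.0089]
tcp_rot: [-0.308, 2.925, 0.028]
wrist_force: [-13.5, 1.1, 3.8]
width: 0.001
grip_force: 6.3
```

```bash
python3 p.py 10
```

```text
t 29.02 pos [ 0.4857  0.3394 -0.0089] jig mm [-9.4 -0.6 -8.9] F [-13.2   1.5   2.4] w -0.001 g 6.2
mean F jig x -12.25 y 3.99 z 2.76
pointer 408.0 252.31456548347614 274.53855569155445
green 0.0 0.0 0.0
px per 6mm [[-2.1  -1.74]]
```

The pointer has travelled about 5.8 mm, to mid-band. The TCP has moved 5.9 mm since touch, and the push is steady. Handing in.

```bash
python3 -c "
from h import *
print(bot.finish_job());st()"
```

```text
the job is handed in; nothing more can be done
None
the job is handed in; nothing more can be done
```

I handed the job in at about 29 s. The heat sink is on the bed against the transistors and the gauge is down on its stop. The arm is still pushing, with the carrier at about 5.8 mm (target 6 mm) and about 12 N at the wrist including friction. I did not look at a last picture: flatness was not checked, and carrier travel comes from pointer pixels and arm travel. The first grasp closed just above the heat sink because reported tool heights are 33.5 mm too low; I corrected for that after touching the bench.

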